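# Reload the dosing caddy and show the old cartridge to the camera

### The job

Reload the laundry dosing caddy: stand the tall fresh cartridge fully down in pocket one, let it go, and then do the same with the short fresh cartridge in pocket two. After that, draw the old cartridge out of pocket three and hold it up in the air in front of the inspection camera's tilted lens, with the outlet in its underside facing straight into the lens from 10 cm away and on the lens's axis; finish while holding it there, still. Do not drop a cartridge or tip one over, do not touch the camera, and do not push the other things about.

Things in the scene. Friction and masses are not known exactly. Their poses are not given: they have to be found in the camera images.
- tall: Closed round dosing cartridge, white body 44 mm across and 100 mm tall with a grey band near the top; above it a plain round dark neck, 26 mm across and 40 mm tall, to grip it by (140 mm overall). 0.11 to 0.22 kg. The taller of the two fresh ones, standing loose on the worktop. Origin: centre of the flat underside, z up along its axis.
- short: Closed round dosing cartridge, white body 44 mm across and 70 mm tall with a grey band near the top; above it a plain round dark neck, 26 mm across and 40 mm tall, to grip it by (110 mm overall). 0.11 to 0.22 kg. The shorter of the two fresh ones, standing loose on the worktop. Origin: centre of the flat underside, z up along its axis.
- old: Closed round dosing cartridge, white body 44 mm across and 85 mm tall with a grey band near the top; above it a plain round dark neck, 26 mm across and 40 mm tall, to grip it by (125 mm overall). 0.11 to 0.22 kg. The used one; at the start it stands in pocket three, its underside 10 mm above the worktop. Origin: centre of the flat underside, z up along its axis.
- old_outlet (a point): The outlet of the old cartridge: a black disc 18 mm across in the centre of its underside (the same point as the origin of old; same axes).
- old_neck (a point): The point on the old cartridge's axis in its neck, 107 mm above its underside (22 mm above the shoulder). Same axes as old.
- caddy: Dosing caddy: fixed grey block 96 x 236 x 50 mm with three round pockets in a row along its y, 75 mm apart, numbered by one, two, three black pips on its top on the robot's side. Pockets: 47 mm wide, 3 mm chamfer, 40 mm deep (floor 10 mm above the worktop). Origin: centre of its underside; y runs from pocket one to three, z up.
- pocket1 (a point): Centre of the mouth of pocket one (one pip; at the robot's right end of the row), on the caddy's top, 50 mm above the worktop. Axes of the caddy.
- pocket2 (a point): Centre of the mouth of pocket two (two pips; the middle one), 50 mm above the worktop.
- pocket3 (a point): Centre of the mouth of pocket three (three pips; left end of the row), 50 mm above the worktop.
- camera: Foot of the inspection camera, fixed to the worktop: a dark plate 100 x 90 x 12 mm with a short post. Origin: centre of its underside; -x is the side to which the lens leans.
- head: The camera head: black box 52 x 62 x 35 mm with an aluminium lens barrel 42 mm across and 20 mm long. Its z axis is the optical axis, pointing out of the lens: tilted 35 degrees (0.61 rad) from vertical, leaning roughly back towards the robot. Origin: centre of the box's underside, 60 mm above the worktop.
- lens (a point): Centre of the lens's front glass, 55 mm along the head's z axis from its origin, about 105 mm above the worktop. Axes of the head.
- view (a point): The point in the air where the outlet is to be: on the optical axis, 100 mm out from the lens glass, about 187 mm above the worktop. Axes of the head.
- cup: Bystander: open dosing cup, 60 mm across, 55 mm tall, loose. Origin: centre of the underside.
- jar: Bystander: closed jar, 54 mm across, 65 mm tall, loose. Origin: centre of the underside.
- brush: Bystander: brush lying beyond the caddy, loose.
- driver: Bystander: screwdriver lying at the right, loose.
- cap: Bystander: low round spare cap, 32 mm across, 14 mm tall, lying between the caddy and the camera, loose.
- pegbox: Bystander: open wooden box of clothes pegs, 120 x 160 x 60 mm, left, loose.
There are look-alikes about, which are no part of the job. What is shaped like the tall but purple or red is not meant. Leave any purple look-alike of the short alone.

How it is judged:
On the way, in this order (a step that is already met when the one before it is completed fails the run):
1. the tall cartridge stands fully down in pocket one, let go (horizontal distance between tall and pocket1 below 0.008 m and height (world z) of tall below 0.016 m and angle between tall's own z axis and vertical below 0.12 rad and contact force between the fingers and tall below 0.1 N), for 0.2 s.
2. then the short cartridge stands fully down in pocket two, let go (horizontal distance between short and pocket2 below 0.008 m and height (world z) of short below 0.016 m and angle between short's own z axis and vertical below 0.12 rad and contact force between the fingers and short below 0.1 N), for 0.2 s.
3. then the old cartridge is out of pocket three, held clear above the caddy's top (height (world z) of old_outlet above 0.07 m and contact force between the fingers and old above 0.5 N), for 0.2 s.
At the end, for the whole second after the job is handed in: Tall in pocket 1, short in pocket 2: released, within 8 mm of centre, underside below 16 mm, tilt under 0.12 rad. Old one held still in the air by the fingers alone: outlet over 140 mm up, within 20 mm of the view point, axis within 0.2 rad of the optical axis, neck away from the lens (all of step 1 and all of step 2 and distance between old_outlet and view below 0.02 m and angle between the z axis of old and the z axis of head, either way round below 0.2 rad and z of old_neck in the frame of head above 0.22 m and height (world z) of old_outlet above 0.14 m and contact force between the fingers and old above 0.5 N and contact force between old and head below 0.1 N and contact force between old and camera below 0.1 N and linear speed of old below 0.03 m/s and angular speed of old below 0.2 rad/s); the arm keeps its last pose, push and grip.
It fails at once if a cartridge dropped: moving faster than 0.5 m/s while the fingers do not hold it ((linear speed of tall above 0.5 m/s and contact force between the fingers and tall below 0.05 N) or (linear speed of short above 0.5 m/s and contact force between the fingers and short below 0.05 N) or (linear speed of old above 0.5 m/s and contact force between the fingers and old below 0.05 N)).
It fails at once if a cartridge tipped over: more than 0.9 rad from upright (angle between any of tall, short, old's own z axis and vertical above 0.9 rad).
It fails at once if the camera is touched (over 0.3 N) (contact force between anything else and camera above 0.3 N).
It fails at once if a bystander pushed more than 30 mm from its place (distance of any of cup, jar, brush, driver, pegbox, cap from where it was at the start of the episode above 0.03 m).
It also fails if it takes over 69 s, if anything falls off the work surface, if the arm or the gripper's body presses on something with over 40 N, if the wrist force passes 120 N, or if a joint passes its speed limit or range.

### The arm

A 7-joint arm with a two-finger parallel gripper is mounted at the origin on the work surface. World frame = base frame: x ahead of the robot, y to its left, z up, the work surface at z = 0. Lengths are in m, angles in rad, forces in N, time in s.
With the tool pointing down it reaches from about 0.425 to 0.95 m from the base axis. Payload 4.7 kg.
Tool frame: the origin (TCP) lies between the finger pads; the fingertips stand 25 mm ahead of it and the grasp point (between the pads) lies 6 mm ahead of it; z points along the fingers, y is the line along which they close (so a half turn about z gives the same grasp; the last joint's range is limited). The gripper opens to 85 mm and grips with 20 to 120 N. Pads are 22 mm wide; open, the fingers measure 114 mm over their backs; the gripper's body (76 mm by 85 mm) begins 54 mm behind the grasp point. The pads swing forward as they close: fully open they stand 13 mm farther back than shut.
Start: joints at [-1.197, 0.469, -0.049, 1.532, 0.024, 1.141, -0.082], TCP at [0.265, 0.621, 0.228] pointing down, gripper open.
Joint ranges: [-2.59, 2.59], [-0.33, 1.99], [-1.39, 1.29], [0.1, 2.45], [-1.04, 4.18], [0.21, 1.99], [-2.66, 2.66]. Speed limits (rad/s): [2.57, 2.57, 3.14, 3.14, 3.14, 3.14, 3.14].

### API

Orientations are given as a 3x3 rotation matrix whose columns are the frame's x, y, z axes.
In Python, from rig import * gives the robot as it stands. Calls block until the motion is done:
- movep(position, orientation): joint-space move of the TCP to a pose.
- move_l(position, attitude=None, feed=0.15, until_force=None): straight line of the TCP; attitude=None keeps the orientation; feed is the mean speed in m/s. With until_force (N) it stops when the force on the tool has changed by that much, and returns True; else False.
- move_joints(angles): joint-space move.
- command_gripper(opening, newtons=None): finger opening in m; newtons is the grip in N (None keeps the last); returns when the fingers have stopped.
- sleep(seconds).
- inverse_kinematics(position, orientation): joint angles nearest the present ones, or None.
- sense(): the state.
- camera(name): name is "scene" or "side" or "wrist"; returns (picture, depth): 480x640x3 uint8, red, green, blue; 480x640 float32, m along the optical axis (not along the pixel's ray), 0 where there is no reading.
- camera_params(name): a dict with "K" (3x3 intrinsics, pixels), "position" and "rotation" of the camera in the world; the wrist camera has in their place "tool_from_camera" (4x4, takes a point from camera to tool coordinates, whose origin is the TCP and whose axes are the flange's). Camera axes: x right, y down, z forward; pixel columns grow to the right and rows downward; lengths in m; the calibration is good to about 2 mm. The wrist camera is an equidistant fisheye: a pixel r from the principal point sees the ray r / f radians off the axis. A picture is of the moment at which its call begins: read the wrist's pose just before it. camera_params takes no time and is no camera call.
A pose or a line that the arm cannot do raises Unreachable and nothing moves.
- finish_job(): hands the job in; it is judged then, once.
The state is a dict: "time_s": time; "joint_pos": joint angles; "qd": joint speeds; "joint_efforts": joint torques, N m; "position": TCP position; "tcp_rot": TCP orientation; "wrist_force": force on the tool from outside, world axes, zero at the start; "ft_torque": the same for the moment, N m; "finger_gap": finger opening in m; "gripper_force": force on a finger pad.
Only numpy, scipy, OpenCV 4.12 (cv2) and the standard library are available. Lean on these libraries where they do the work, as an engineer would, in place of code of your own. Each camera call takes 0.05 s, during which the arm holds its last target. There are 200 camera calls.

## Working session

There is one attempt and no reset: what is moved stays moved. The work goes in short steps, each a Python script; the robot and the scene stay as the last script left them, time stands still between calls to the robot, and variables do not carry over. Pictures are saved under pics/ and viewed, at most 10 in all, crops included, and the job is handed in when it is done.

```bash
ls; mkdir -p pics
cat > h.py <<'E'
from rig import *
import numpy as np, cv2
E
python3 - <<'E'
from h import *
np.set_printoptions(precision=4,suppress=True)
for n in("scene","side"):
    p,d=camera(n); cv2.imwrite(f"pics/{n}0.png",p[:,:,::-1]); np.savez(f"{n}0.npz",p=p,d=d); print(n,camera_params(n))
print(camera_params("wrist")); s=sense(); print(s["time_s"],s["tcp_rot"])
E
```

```text
pics
scene {'K': array([[574.2709,   0.    , 317.1143],
       [  0.    , 574.2709, 236.9264],
       [  0.    ,   0.    ,   1.    ]]), 'position': array([ 1.2964, -0.5871,  1.4262]), 'rotation': array([[ 0.6472,  0.6163, -0.4487],
       [ 0.7622, -0.5172,  0.3892],
       [ 0.0078, -0.5939, -0.8045]])}
side {'K': array([[608.0606,   0.    , 330.3303],
       [  0.    , 608.0606, 251.0807],
       [  0.    ,   0.    ,   1.    ]]), 'position': array([-0.3509, -0.9318,  0.9309]), 'rotation': array([[ 0.7294, -0.3525,  0.5862],
       [-0.684 , -0.374 ,  0.6263],
       [-0.0015, -0.8578, -0.5139]])}
{'K': array([[371.6483,   0.    , 315.3728],
       [  0.    , 371.6483, 232.1187],
       [  0.    ,   0.    ,   1.    ]]), 'tool_from_camera': array([[-0.0002, -0.9539, -0.3001,  0.0773],
       [ 1.    ,  0.0002, -0.0013,  0.0005],
       [ 0.0012, -0.3001,  0.9539, -0.1455],
       [ 0.    ,  0.    ,  0.    ,  1.    ]])}
0.1 [[-0.92    0.392  -0.0006]
 [ 0.392   0.92   -0.0017]
 [-0.0001 -0.0018 -1.    ]]
```

View pics/scene0.png

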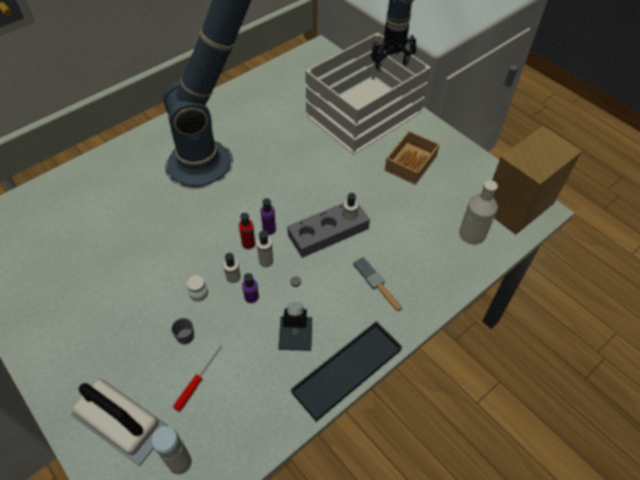

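View pics/side0.png

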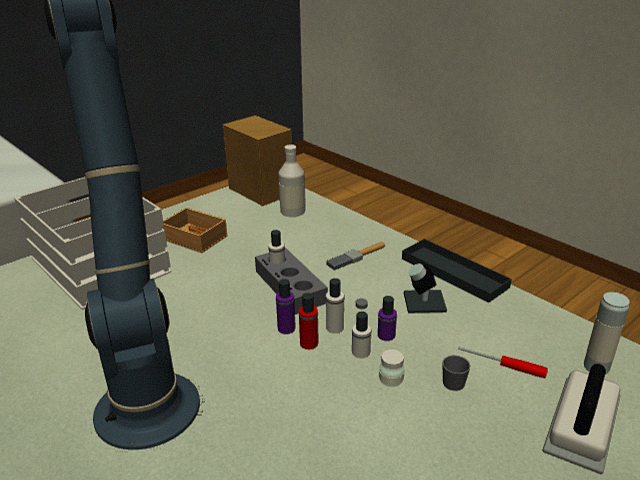

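Candidates in the scene picture: white tall at (265,248), white short at (232,267), red tall look-alike at (247,231), purple tall at (268,216), purple short at (250,288) and the old one in pocket three at (351,205). By the description I choose the white pair, and I'll check them in a close crop along with the depth clouds.

```bash
cat >> h.py <<'E'
np.set_printoptions(precision=4,suppress=True)
def cloud(n,p,d):
    c=camera_params(n);K=c["K"];v,u=np.mgrid[:480,:640]
    P=np.stack([(u-K[0,2])/K[0,0]*d,(v-K[1,2])/K[1,1]*d,d],-1)
    return P@c["rotation"].T+c["position"]
E
python3 - <<'E'
from h import *
H=np.zeros((500,600,3),np.uint8)
X,C=[],[]
for n in("scene","side"):
    z=np.load(n+"0.npz");p,d=z["p"],z["d"];P=cloud(n,p,d);m=(d>0)&(P[...,0]>.3)&(P[...,0]<.95)&(abs(P[...,1])<.4)&(P[...,2]<.25)
    q=P[m];print(n,"table z",np.median(q[abs(q[:,2])<.01,2]))
    for nm,r in dict(tall=(265,248),short=(232,267),red=(247,231),ptall=(268,216),pshort=(250,288),old=(351,205)).items() if n=="scene" else dict(tall=(335,305),short=(361,335),red=(309,320),ptall=(286,305),pshort=(387,318),old=(276,246)).items():
        u,v=r;w=P[v-35:v+25,u-9:u+10].reshape(-1,3);w=w[w[:,2]<.17]
        top=np.percentile(w[:,2],99);t=w[w[:,2]>top-.006];print(nm,"top",top,t.mean(0),len(t), (t.min(0)+t.max(0))/2)
    X.append(q);C.append(p[m])
np.savez("cl.npz",X=np.vstack(X),C=np.vstack(C))
p=np.load("scene0.npz")["p"][190:320,180:390]
p2=np.load("side0.npz")["p"][220:400,240:450]
p=cv2.resize(p,(400,248),interpolation=2);p2=cv2.resize(p2,(400,343),interpolation=2)
cv2.imwrite("pics/crop.png",np.vstack([p,p2])[:,:,::-1])
E
```

```text
scene table z 0.0006656885772922116
tall top 0.14227880856140654 [ 0.4736 -0.0728  0.14  ] 55 [ 0.4732 -0.073   0.1414]
short top 0.11300583441440899 [ 0.454  -0.1792  0.1109] 49 [ 0.4544 -0.1797  0.112 ]
red top 0.14177650252704121 [ 0.387  -0.0745  0.1401] 52 [ 0.3867 -0.0732  0.1421]
ptall top 0.14297310220040377 [ 0.4329 -0.0369  0.1406] 94 [ 0.4304 -0.0343  0.1431]
pshort top 0.11263701631221147 [ 0.5431 -0.1788  0.1103] 58 [ 0.5425 -0.1795  0.1117]
old top 0.1374811565348798 [0.5262 0.214  0.1357] 42 [0.5265 0.215  0.1371]
side table z -0.0012313489950893652
tall top 0.14024245624972165 [ 0.4652 -0.0751  0.1384] 63 [ 0.4662 -0.0737  0.1384]
short top 0.11031259939974827 [ 0.4471 -0.1824  0.1083] 78 [ 0.4472 -0.181   0.1091]
red top 0.13993381666755075 [ 0.3792 -0.0772  0.1382] 74 [ 0.3782 -0.0765  0.1386]
ptall top 0.13960880430887485 [0.3766 0.0045 0.1379] 72 [0.3767 0.0038 0.1381]
pshort top 0.11002809611579721 [ 0.5358 -0.1809  0.1081] 70 [ 0.5378 -0.1815  0.1084]
old top 0.1331041699996943 [0.5174 0.2129 0.1316] 54 [0.5179 0.2133 0.132 ]
```

View pics/crop.png

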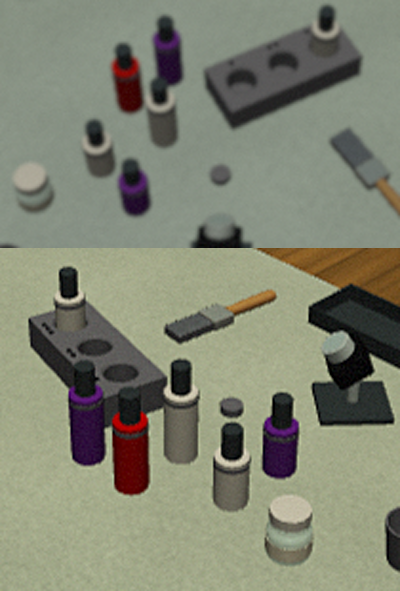

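The crop confirms the choice: white tall at about (160,110) in the upper crop and white short at about (97,150), with red and purple look-alikes beside them. Next: the caddy and the camera poses.

Run:
```python
from h import *
for n in("scene","side"):
    z=np.load(n+"0.npz");p,d=z["p"].astype(int),z["d"];P=cloud(n,p,d);x,y,h=np.moveaxis(P,-1,0);ok=d>0
    # caddy top
    m=ok&(abs(h-.05)<.006)&(x>.4)&(x<.72)&(y>-.03)&(y<.32)&(p.max(-1)<140)
    k,l,st,c=cv2.connectedComponentsWithStats(m.astype(np.uint8));i=1+st[1:,4].argmax();q=P[l==i][:,:2].astype(np.float32)
    r=cv2.minAreaRect(q*1000);print(n,"caddy",r,cv2.boxPoints(r))
    # holes: below the top, in the rect interior
    box=cv2.boxPoints(((r[0]),(r[1][0]*.9,r[1][1]*.9),r[2]))/1000
    # plate
    m=ok&(abs(h-.012)<.005)&(x>.6)&(x<.9)&(y>-.3)&(y<0)&(p.max(-1)<80)
    k,l,st,c=cv2.connectedComponentsWithStats(m.astype(np.uint8));i=1+st[1:,4].argmax();q=P[l==i]
    r=cv2.minAreaRect((q[:,:2]*1000).astype(np.float32));print("plate",r,cv2.boxPoints(r),len(q))
    c=np.array(r[0])/1000
    m=ok&(h>.06)&(h<.15)&(np.hypot(x-c[0],y-c[1])<.1);q=P[m];b=p[m].max(-1)
    al=q[b>90];print("head pts",len(q),"alu",len(al),al.mean(0),al.min(0),al.max(0),"dark mean",q[b<=60].mean(0), q[:,2].max())
    # normals of alu points through SVD of top disc
    vv,uu=np.nonzero(m);print("px",uu.min(),uu.max(),vv.min(),vv.max())
    w=al; 
    rng=np.random.default_rng(0);best=0
    for _ in range(500):
        a=w[rng.choice(len(w),3,0)];nn=np.cross(a[1]-a[0],a[2]-a[0]);L=np.linalg.norm(nn)
        if L<1e-5: continue
        nn/=L;s=(abs((w-a[0])@nn)<.0015).sum()
        if s>best: best=s;bn=nn;bi=abs((w-a[0])@nn)<.0015
    print("plane",best,bn,np.arccos(abs(bn[2])),w[bi].mean(0))
```

```text
scene caddy ((509.5777893066406, 142.2333984375), (239.52383422851562, 104.82623291015625), 77.79029846191406) [[433.0218  36.2654]
 [535.4768  14.0956]
 [586.1338 248.2014]
 [483.6788 270.3712]]
plate ((717.665283203125, -159.48858642578125), (86.28754425048828, 96.02967834472656), 49.53290557861328) [[ 653.1358 -161.1493]
 [ 726.1932 -223.4736]
 [ 782.1948 -157.8279]
 [ 709.1374  -95.5035]] 647
head pts 554 alu 186 [ 0.6988 -0.1409  0.1045] [ 0.6679 -0.161   0.0649] [ 0.7202 -0.1097  0.1189] dark mean [ 0.7199 -0.1601  0.0912] 0.11887762696826121
px 283 307 302 327
plane 61 [-0.3831  0.4181  0.8237] 0.6029698112466768 [ 0.693  -0.1361  0.1069]
side caddy ((502.36004638671875, 139.70095825195312), (247.23068237304688, 100.77145385742188), 77.86607360839844) [[427.1163  29.4383]
 [525.6365   8.2564]
 [577.6038 249.9637]
 [479.0836 271.1456]]
plate ((708.0230712890625, -157.40306091308594), (96.80015563964844, 98.63443756103516), 47.829864501953125) [[ 638.9788 -160.1667]
 [ 712.0822 -226.3834]
 [ 777.0674 -154.6395]
 [ 703.964   -88.4228]] 672
head pts 557 alu 178 [ 0.6866 -0.1449  0.1025] [ 0.6628 -0.1903  0.0693] [ 0.7079 -0.1155  0.1189] dark mean [ 0.6885 -0.1656  0.0828] 0.11894925334648787
px 409 436 264 291
plane 78 [ 0.365  -0.4322 -0.8246] 0.6012579970544165 [ 0.6873 -0.1363  0.1048]
```

```bash
cat >> h.py <<'E'
CX=np.array([.977,-.211,0]);CY=np.array([.211,.977,0])
def rot(xt,zt):
    zt=zt/np.linalg.norm(zt);x=xt-zt*(xt@zt);x/=np.linalg.norm(x);return np.stack([x,np.cross(zt,x),zt],1)
DN=np.array([0,0,-1.]);R0=rot(np.array([-1.,0,0]),DN);RC=rot(-CX,DN)
def wcloud():
    s=sense();p,d=camera("wrist");c=camera_params("wrist");K=c["K"];v,u=np.mgrid[:480,:640]
    a,b=(u-K[0,2])/K[0,0],(v-K[1,2])/K[1,1];r=np.hypot(a,b)+1e-9;t=np.where(r<1.4,np.tan(np.minimum(r,1.4)),0)
    C=np.stack([a/r*t*d,b/r*t*d,d],-1);T=c["tool_from_camera"];P=C@T[:3,:3].T+T[:3,3]
    P=P@s["tcp_rot"].T+s["position"];P[d<=0]=np.nan;return p,P
def top(P,xy,z,rad=.03,dz=.004):
    m=(abs(P[...,2]-z)<dz)&(np.hypot(P[...,0]-xy[0],P[...,1]-xy[1])<rad);q=P[m]
    if len(q)<10: return None,len(q)
    c,r=cv2.minEnclosingCircle((q[:,:2]*1000).astype(np.float32));return q.mean(0),np.array(c)/1000,r,len(q)
E
python3 - <<'E'
from h import *
s=sense();move_l([.265,.621,.33],feed=.25)
movep([.469,-.074,.26],R0);command_gripper(.06,60)
p,P=wcloud();cv2.imwrite("pics/w1.png",p[:,:,::-1])
print(top(P,(.469,-.074),.14),top(P,(.45,-.181),.11));s=sense();print(s["time_s"],s["position"])
h=P[...,2];print(np.nanmedian(h[abs(h)<.01]))
E
```

```text
(array([ 0.4689, -0.0711,  0.1393]), array([ 0.4693, -0.071 ]), 13.211690902709961, 895) (array([ 0.4507, -0.1775,  0.1094]), array([ 0.451 , -0.1781]), 13.190391540527344, 669)
3.6583 [ 0.469  -0.0739  0.26  ]
-0.0005516944009673064
```

View pics/w1.png

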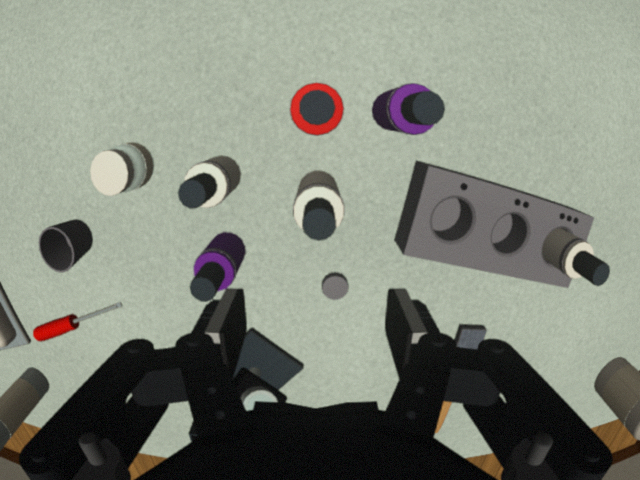

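The wrist view shows the white tall at (319,205), the white short at (205,185), and pockets one and two at (452,217) and (509,232). I'll measure the rims and grasp the tall one.

```bash
cat >> h.py <<'E'
def holes(P):
    """pocket-mouth centres from the caddy-top points rasterised at 1 mm"""
    m=(abs(P[...,2]-.05)<.003)&(P[...,0]>.4)&(P[...,0]<.62)&(P[...,1]>0)&(P[...,1]<.3)
    G=np.zeros((220,300),np.uint8);q=P[m];G[((q[:,0]-.4)*1000).astype(int),(q[:,1]*1000).astype(int)]=1
    G=cv2.morphologyEx(G,cv2.MORPH_CLOSE,np.ones((5,5)))
    cs,h=cv2.findContours(G,cv2.RETR_CCOMP,cv2.CHAIN_APPROX_NONE);out=[]
    for c,k in zip(cs,h[0]):
        if k[3]>=0 and cv2.contourArea(c)>800:
            e=cv2.fitEllipse(c);out.append((.4005+e[0][1]/1000,.0005+e[0][0]/1000,e[1]))
    big=max(cs,key=cv2.contourArea);return out,cv2.minAreaRect(big)
E
python3 - <<'E'
from h import *
p,P=wcloud();print(holes(P))
move_l([.469,-.071,.128],feed=.12)   # grasp 22 mm above shoulder (z .122)
command_gripper(0,60);s=sense();print(s["finger_gap"],s["gripper_force"],s["time_s"],s["wrist_force"])
move_l([.469,-.071,.24],feed=.15)
movep([.49-.0,.067,.24],RC)
p,P=wcloud();print(holes(P));cv2.imwrite("pics/w2.png",p[:,:,::-1]);s=sense();print(s["finger_gap"],s["gripper_force"],s["time_s"],s["position"])
E
```

```text
([(0.5059413070678711, 0.14236883544921874, (48.622188568115234, 49.09169387817383)), (0.4904072341918946, 0.0695658950805664, (47.8336181640625, 48.7298469543457))], ((142.91876220703125, 105.87364959716797), (238.55848693847656, 97.33525848388672), 12.264774322509766))
0.022468675815888073 58.550092577934265 5.3917 [-1.0867  0.5809  6.0475]
([(0.5062914581298829, 0.1430045166015625, (47.81427764892578, 48.60220718383789))], ((142.99488830566406, 105.733154296875), (237.24456787109375, 97.42923736572266), 12.231501579284668))
0.022621331934095042 58.92508864402771 6.9583 [0.4895 0.066  0.2391]
```

View pics/w2.png

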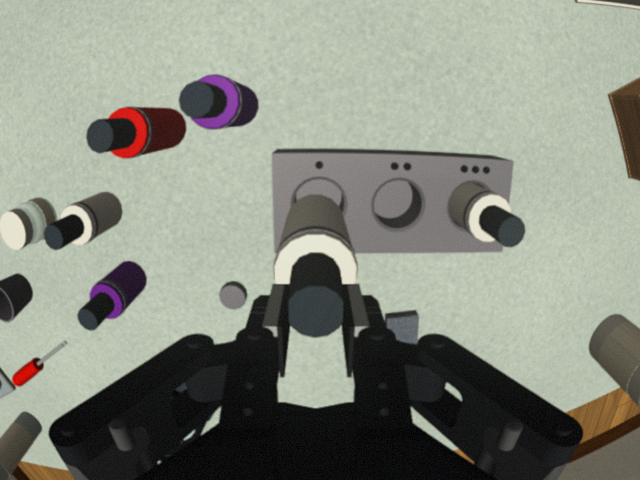

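Pocket one is partly behind the held cartridge at (319,195) and pocket two is at (398,203). I'll check how the neck sits in the fingers before inserting.

Run:
```python
from h import *
p,P=wcloud();s=sense();t=s["position"];print(t,s["wrist_force"])
q=P[np.hypot(P[...,0]-t[0],P[...,1]-t[1])<.03];q=q[(q[:,2]>.08)&(q[:,2]<t[2]+.04)]
hist=np.histogram(q[:,2],bins=np.arange(.08,.28,.004));print([(round(b,3),int(n)) for n,b in zip(*hist) if n>40])
v,u=300,315;print(P[v,u],P[262,300])
zt=P[v,u,2];print("top",top(P,P[v,u,:2],zt,.02,.004));
m=(abs(P[...,2]-(zt-.04))<.003)&(np.hypot(P[...,0]-t[0],P[...,1]-t[1])<.035)&(p.min(-1)>150);print("shoulder",m.sum(),P[m].mean(0),P[m].min(0),P[m].max(0))
```

```text
[0.4896 0.0655 0.2394] [-0.9366  0.1216 -2.0115]
[(np.float64(0.112), 50), (np.float64(0.116), 55), (np.float64(0.12), 62), (np.float64(0.124), 56), (np.float64(0.128), 66), (np.float64(0.132), 63), (np.float64(0.136), 65), (np.float64(0.14), 67), (np.float64(0.144), 79), (np.float64(0.148), 81), (np.float64(0.152), 94), (np.float64(0.156), 79), (np.float64(0.16), 93), (np.float64(0.164), 93), (np.float64(0.168), 107), (np.float64(0.172), 115), (np.float64(0.176), 111), (np.float64(0.18), 118), (np.float64(0.184), 120), (np.float64(0.188), 139), (np.float64(0.192), 84), (np.float64(0.196), 76), (np.float64(0.2), 270), (np.float64(0.204), 273), (np.float64(0.208), 2167), (np.float64(0.212), 147), (np.float64(0.216), 132), (np.float64(0.22), 149), (np.float64(0.224), 165), (np.float64(0.228), 168), (np.float64(0.232), 189), (np.float64(0.236), 170), (np.float64(0.24), 217), (np.float64(0.244), 285), (np.float64(0.248), 2740), (np.float64(0.252), 380), (np.float64(0.256), 368), (np.float64(0.26), 430), (np.float64(0.264), 474), (np.float64(0.268), 476), (np.float64(0.272), 380)]
[0.4835 0.0675 0.2507] [0.478  0.0613 0.2194]
top (array([0.4876, 0.0668, 0.2499]), array([0.4832, 0.0676]), 19.950319290161133, 2945)
shoulder 2035 [0.4806 0.0679 0.2097] [0.4682 0.0443 0.2077] [0.4996 0.0874 0.2134]
```

```bash
cat >> h.py <<'E'
def goto(xy,z,feed=.15):
    """line with one correction for steady-state lag"""
    s=sense();move_l([*xy,z],feed=feed);sleep(.1);e=np.array([*xy,z])-sense()["position"]
    return np.array(xy)+np.clip(e[:2],-.004,.004)
def insert(xy,zr,zf):
    c=goto(xy,zr);move_l([*c,zr],feed=.05);print("at",sense()["position"])
    hit=move_l([*c,zf],feed=.05,until_force=10);s=sense();print("hit",hit,s["position"],s["wrist_force"],s["time_s"]);return c,hit
E
python3 - <<'E'
from h import *
insert((.4904,.0696),.185,.137)
E
```

```text
at [0.4896 0.0701 0.1856]
hit True [0.4893 0.0697 0.1388] [-0.7911  0.3356  4.6785] 8.7417
```

Run:
```python
from h import *
command_gripper(.05,60);s=sense();x,y,z=s["position"];move_l([x,y,.24],feed=.2)
sleep(.1);p,P=wcloud();print(top(P,(.4904,.0696),.15))
movep([.4507,-.1777,.24],R0);p,P=wcloud();print(top(P,(.4507,-.1777),.11))
c=goto((.4507,-.1777),.15);move_l([*c,.099],feed=.08);command_gripper(0,60);s=sense();print(s["finger_gap"],s["position"],s["time_s"])
move_l([*c,.24],feed=.18);movep([.506,.1427,.24],RC);sleep(.1)
p,P=wcloud();t=sense()["position"];print(t)
print("tall",top(P,(.4904,.0696),.15))
zt=t[2]-.029;m=(abs(P[...,2]-zt)<.004)&(np.hypot(P[...,0]-t[0],P[...,1]-t[1])<.035)&(p.min(-1)>150);print("shoulder",m.sum(),P[m].mean(0),P[m].min(0),P[m].max(0),sense()["time_s"])
```

```text
(array([0.4885, 0.0696, 0.1493]), array([0.489 , 0.0694]), 13.014060020446777, 1094)
(array([ 0.4506, -0.1783,  0.1093]), array([ 0.451 , -0.1784]), 13.125809669494629, 829)
0.02270680616448565 [ 0.4505 -0.1779  0.0998] 12.975
[0.5063 0.1409 0.2401]
tall (array([0.4908, 0.0699, 0.1494]), array([0.4911, 0.0693]), 13.050287246704102, 1008)
shoulder 1960 [0.498  0.1424 0.2096] [0.4858 0.1189 0.2071] [0.5173 0.1616 0.2124] 15.2917
```

Run:
```python
from h import *
c,h=insert((.506,.1427),.155,.107)
if h and sense()["position"][2]<.114:
    command_gripper(.05,60);s=sense();x,y,z=s["position"];move_l([x,y,.24],feed=.2);sleep(.1)
    p,P=wcloud();print("short",top(P,(.506,.1427),.12),"tall",top(P,(.4904,.0696),.15))
    print("old",top(P,(.522,.2155),.135))
    # look at the lens from the side of the view point
    movep([.56,-.12,.33],R0);sleep(.2);p,P=wcloud();np.savez("lens.npz",p=p,P=P);cv2.imwrite("pics/w3.png",p[:,:,::-1]);print(sense()["time_s"])
```

```text
at [0.5052 0.1427 0.1555]
hit True [0.505  0.1425 0.1098] [-0.1564 -0.4855  4.5898] 17.2
short (array([0.5051, 0.1422, 0.1194]), array([0.5058, 0.1419]), 13.165860176086426, 890) tall (array([0.4907, 0.0702, 0.1494]), array([0.4913, 0.0695]), 13.142097473144531, 989)
old (array([0.5213, 0.2162, 0.1342]), array([0.5219, 0.2163]), 13.321932792663574, 913)
19.875
```

View pics/w3.png

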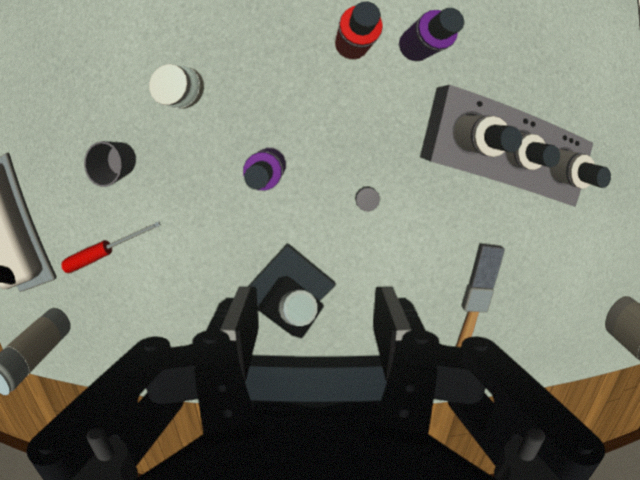

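All three cartridges now stand in the caddy (around 495,135), the lens disc is at (298,307) and the plate corner is at (285,245). I'll fit the lens plane and check which poses the arm can reach.

Run:
```python
from h import *
z=np.load("lens.npz");p,P=z["p"].astype(int),z["P"]
v,u=np.mgrid[:480,:640]
m=(np.hypot(u-298,v-307)<26)&(p.min(-1)>110)&(P[...,2]>.085)&(P[...,2]<.13)
q=P[m];c=q.mean(0)
for _ in range(4):
    n=np.linalg.svd(q-q.mean(0),full_matrices=False)[2][2];n*=np.sign(n[2]);q=q[abs((q-q.mean(0))@n)<.003]
e=q-q.mean(0);print(len(q),q.mean(0),n,np.arccos(n[2]),np.degrees(np.arctan2(n[1],n[0])),np.linalg.norm(e,axis=1).max())
h=P[...,2];mp=(abs(h-.012)<.004)&(p.max(-1)<85)&(np.hypot(u-290,v-285)<60);r=cv2.minAreaRect((P[mp][:,:2]*1000).astype(np.float32));print("plate",r,np.degrees(0)); print(cv2.boxPoints(r))
for az in (131,136):
    a=np.radians(az);ax=np.array([np.sin(.611)*np.cos(a),np.sin(.611)*np.sin(a),np.cos(.611)])
    V=q.mean(0)+.1*ax;T=V+.114*ax;print(az,V,T)
    for th in range(0,360,30):
        t=np.radians(th);R=rot(np.array([np.cos(t),np.sin(t),0]),-ax);j=inverse_kinematics(T,R)
        if j is not None: print(th,np.array(j))
```

```text
952 [ 0.6886 -0.1352  0.1051] [-0.4281  0.375   0.8223] 0.6053843315204018 138.78288404807907 0.02179610145059517
plate ((711.334716796875, -155.72386169433594), (88.24383544921875, 101.0337142944336), 48.38336944580078) 0.0
[[ 644.2648 -155.1592]
 [ 719.7981 -222.2601]
 [ 778.4047 -156.2885]
 [ 702.8713  -89.1877]]
131 [ 0.651  -0.0919  0.187 ] [ 0.6081 -0.0426  0.2804]
0 [-0.984   0.233   0.851   1.9802  0.517   0.7412 -1.9888]
30 [-1.0734  0.2601  0.9718  1.9835  0.4556  0.7179 -1.47  ]
60 [-1.0628  0.2562  0.957   1.9831  0.464   0.7208 -1.0452]
90 [-1.0894  0.2663  0.9944  1.984   0.4419  0.7132 -0.5436]
120 [-1.0355  0.2472  0.9196  1.9822  0.4842  0.7282 -0.0013]
150 [-0.9471  0.2247  0.8033  1.9788  0.5372  0.7498  0.5796]
180 [-0.9279  0.2208  0.7787  1.978   0.5468  0.7541  1.1245]
210 [-0.8957  0.215   0.7382  1.9767  0.5619  0.7611  1.5712]
240 [-0.8395  0.2066  0.6687  1.9743  0.5853  0.7725  1.9818]
270 [-0.7572  0.1973  0.5689  1.9706  0.615   0.788   2.4346]
300 [ 0.6916  0.4372 -1.2239  1.8993  1.1172  1.2073  2.6496]
330 [-1.1881  0.3202  1.1462  1.9871  0.3257  0.6807 -2.3632]
136 [ 0.6473 -0.0954  0.187 ] [ 0.6003 -0.0499  0.2804]
0 [-0.8569  0.1639  0.6996  2.02    0.6048  0.713  -2.063 ]
30 [-0.969   0.1792  0.8351  2.0244  0.5625  0.693  -1.5492]
60 [-1.023   0.1897  0.9028  2.0263  0.5365  0.6819 -1.0919]
90 [-1.0409  0.1938  0.9256  2.0269  0.5268  0.6779 -0.6148]
120 [-1.0039  0.1857  0.8786  2.0256  0.5462  0.6859 -0.0687]
150 [-0.9005  0.169   0.7516  2.0217  0.5898  0.7056  0.5213]
180 [-0.8972  0.1686  0.7477  2.0216  0.591   0.7062  1.092 ]
210 [-0.8816  0.1667  0.7289  2.021   0.5965  0.7089  1.5594]
240 [-0.8336  0.1616  0.6719  2.019   0.6123  0.7168  1.9762]
270 [-0.7577  0.1554  0.583   2.0157  0.6343  0.7285  2.4226]
300 [ 0.7536  0.381  -1.2219  1.9438  1.0938  1.0944  2.6452]
330 [-1.2057  0.2566  1.1554  2.0319  0.3849  0.632  -2.4242]
```

Run:
```python
from h import *
a=np.radians(137.5);ax=np.array([np.sin(.611)*np.cos(a),np.sin(.611)*np.sin(a),np.cos(.611)])
L=np.array([.6888,-.1357,.1053]);V=L+.1*ax;t=a+np.pi/2
R=rot(np.array([np.cos(t),np.sin(t),0]),-ax);np.savez("v.npz",V=V,ax=ax,R=R,L=L)
movep([.5215,.2163,.26],RC);command_gripper(.05,100)
c=goto((.5215,.2163),.18,.2);move_l([*c,.124],feed=.08);command_gripper(0,100);s=sense();print(s["finger_gap"],s["position"],s["time_s"])
move_l([*c,.16],feed=.06);move_l([*c,.32],feed=.15);sleep(.2)
s=sense();t=s["position"];print(t,s["gripper_force"],s["finger_gap"],s["wrist_force"])
p,P=wcloud();m=(abs(P[...,2]-(t[2]-.029))<.006)&(np.hypot(P[...,0]-t[0],P[...,1]-t[1])<.035)&(p.min(-1)>150);print("shoulder",m.sum(),P[m].mean(0),P[m].min(0),P[m].max(0))
print(top(P,(.506,.1427),.12),top(P,(.4904,.0696),.15))
T=V+.115*ax;print(T,inverse_kinematics(T+.07*ax,R),inverse_kinematics(T,R),s["joint_pos"],s["time_s"])
```

```text
0.02050094917971153 [0.521  0.2166 0.1251] 23.2917
[0.5199 0.216  0.3193] 98.22909593582153 0.02077442858218467 [ 0.5479  0.0622 -0.9528]
shoulder 1909 [0.5119 0.2181 0.2885] [0.4999 0.1946 0.2864] [0.5298 0.2373 0.2916]
(array([0.5053, 0.1425, 0.1194]), array([0.5056, 0.1422]), 13.005263328552246, 519) (array([0.4908, 0.0704, 0.1495]), array([0.4912, 0.0695]), 13.250859260559082, 533)
[ 0.5979 -0.0524  0.2814] [-0.9726  0.0181  0.6879  1.9996  0.6618  0.8998  1.7517] [-0.8746  0.1505  0.7239  2.0324  0.6058  0.6961  1.8111] [-1.0219  0.2437  0.6846  1.7098 -0.1612  1.2468  1.058 ] 25.4583
```

Run:
```python
from h import *
z=np.load("v.npz");V,ax,R,L=z["V"],z["ax"],z["R"],z["L"];T=V+.116*ax
movep(T+.07*ax,R);move_l(T,R,feed=.06);sleep(.5)
s=sense();Rt=s["tcp_rot"];print(s["position"]-T,np.arccos(-Rt[:,2]@ax),s["finger_gap"],s["gripper_force"],s["time_s"],s["wrist_force"])
for n in("scene","side"):
    p,d=camera(n);P=cloud(n,p,d);np.savez(n+"f.npz",p=p,P=P);c=camera_params(n)
    q=c["K"]@(c["rotation"].T@(V-c["position"]));u,v=(q[:2]/q[2]).astype(int);print(n,u,v)
    k=p[v-70:v+60,u-75:u+75].copy();cv2.drawMarker(k,(75,70),(0,255,0),0,6,1);cv2.imwrite(f"pics/{n}f.png",cv2.resize(k,(600,520),interpolation=2)[:,:,::-1])
```

```text
[-0.  0.  0.] 7.817965333774903e-05 0.020767988747804875 98.30029606819153 28.2583 [-0.595  -0.084  -0.9934]
scene 295 268
side 394 240
```

View pics/sidef.png

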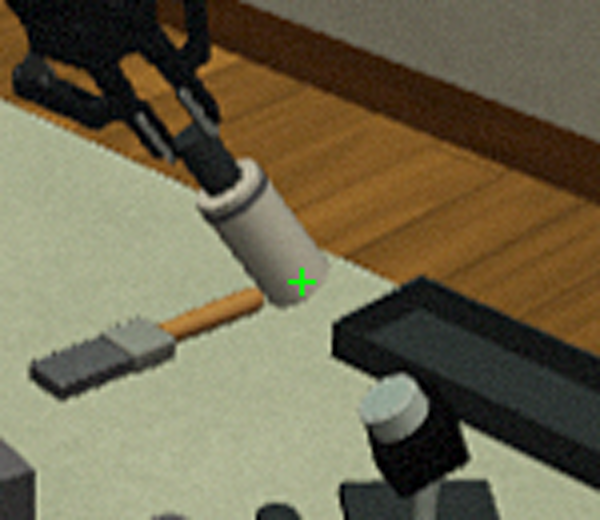

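View pics/scenef.png

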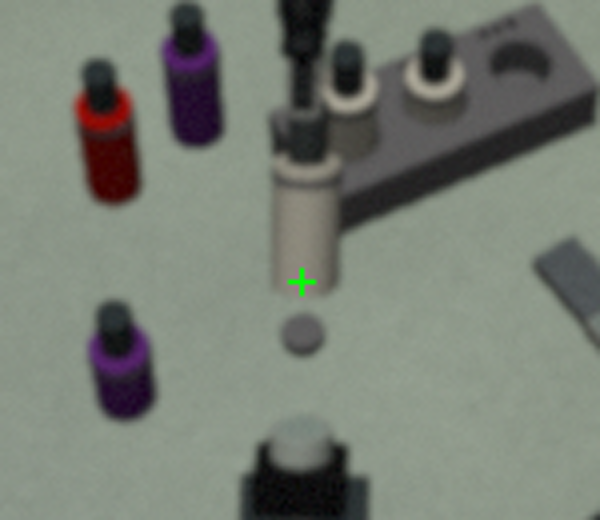

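The side view has the cartridge's lower end at (300,285), on the predicted view point and in line with the lens at (393,405). The scene view agrees, with the cartridge at (303,285) above the lens at (300,440), and the two fresh cartridges are seated. I'll hand it in.

```bash
python3 -c "
from h import *
sleep(.3);print(abs(sense()['qd']).max());print(finish_job())"
```

```text
0.0010948957209278164
the job is handed in; nothing more can be done
None
```

I handed the job in after about 29 s: the tall cartridge is in pocket one, the short one is in pocket two, and the old one is held still on the lens axis 10 cm from the glass. The camera views agreed with this beforehand, but the simulator gave no verdict.

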